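# Wipe the stone offcuts off the carving board with the blade scraper

### The job

Clear the carving board: take the blade scraper (the tool with the narrow head) off the rack by its handle, feel its blade down onto the bare strip at the back of the board, and, keeping the blade lightly pressed on the board all the way to the open front edge, wipe all four stone offcuts over that edge into the catch tray. Move the offcuts only with the scraper, never with the gripper, and never lean on the board with more than 25 newtons. Then put the scraper back upright on the rack, both ears on the rails, and let go, leaving the other rack tool, the stone figure and the hammer where they are.

Things in the scene. Friction and masses are not known exactly. Their poses are not given: they have to be found in the camera images.
- scraper: blade scraper, dark wood, upright on the rack, about 0.4 kg. Origin: middle of its head's underside; z up, y along the blade, x the wiping direction (either way round is the same). Head 30 (x) by 140 (y) mm from 0 to 16 mm up; top bar 30 by 200 mm from 16 to 32 mm, its ends being the ears that rest on the rack; on it an upright flat handle 26 (x) by 80 (y) mm, up to 83 mm.
- blade_root (a point): middle of the slot under the scraper's head (same point as its origin) where a steel blade 140 mm long (y) and 4 mm thick comes out. The blade is set out 10 to 34 mm below this point, differently each time and not reported: find its edge by touch. It does not move in use.
- board: carving board, plywood on rubber feet, fixed. Origin on the bench under its centre; x points to the open front edge (x = +130 mm, over the tray). Top face 60 mm up, 260 (x) by 188 (y) mm, gives about 1 mm per 8 N (8 mm at most). Side lips 12 mm high, inner faces at y = +-82 mm; front and back open. Offcuts lie from x = -60 mm forward; the strip behind is bare.
- tray: steel catch tray, open on top, fixed, its back part tucked under the board's front edge. Origin: centre of its underside; x in the same direction as the board's x. 170 (x) by 220 (y) by 36 mm high, walls and floor 4 mm.
- chip1: offcut of pale stone, a flat irregular shard about 64 by 32 mm, 7 mm thick, lying loose on the board. Origin: middle of its underside (x along its length).
- chip2: offcut of pale stone, a flat irregular shard about 60 by 36 mm, 7 mm thick, lying loose on the board. Origin: middle of its underside (x along its length).
- chip3: offcut of pale stone, a flat irregular shard about 66 by 30 mm, 7 mm thick, lying loose on the board. Origin: middle of its underside (x along its length).
- chip4: offcut of pale stone, a flat irregular shard about 62 by 34 mm, 7 mm thick, lying loose on the board. Origin: middle of its underside (x along its length).
- rack: the wooden tool rack, fixed: two level rails along x, 260 mm long, 20 mm wide, centred at y = +-90 mm, tops 72 mm up. Origin: on the bench under the centre. A tool stands with its ears on the rails, head hanging between them, its origin 56 mm above the rack's, its y along the rack's y; the two tools stand at x = +60 and -60 mm, which one where varies.
- rubber_float: the other tool on the rack, to be left: the same dark wood handle, top bar and ears as the scraper, but with a broad head 64 by 140 mm with an 8 mm cork sole and no blade. Origin: middle of the underside of its wooden head.
- figure: small finished carving of pale stone, upright, 60 mm across and 100 mm high, loose on the bench beyond the board, to be left. Origin: centre of its foot.
- hammer: hammer lying loose on the bench beyond the rack, to be left. Origin: underside, near the middle.

How it is judged:
By the outcome, as a careful person would: the job done as asked, in the order asked, and still so for the second after the job is handed in, with the robot touching nothing.
It also fails if it takes over 61 s, if anything falls off the work surface, if the arm or the gripper's body presses on something with over 40 N, if the wrist force passes 120 N, or if a joint passes its speed limit or range.

### The arm

A 7-joint arm with a two-finger parallel gripper is mounted at the origin on the work surface. World frame = base frame: x ahead of the robot, y to its left, z up, the work surface at z = 0. Lengths are in mm, angles in rad, forces in N, time in s.
With the tool pointing down it reaches from about 425 to 950 mm from the base axis. Payload 16.7 kg.
Tool frame: the origin (TCP) lies at the very end of the fingers, on their centre line; the grasp point (between the pads) lies 19 mm behind it; z points along the fingers, y is the line along which they close (so a half turn about z gives the same grasp; the last joint's range is limited). The gripper opens to 94 mm and grips with 3 to 60 N. Pads are 16 mm wide; open, the fingers measure 119 mm over their backs; the gripper's body (75 mm by 177 mm) begins 78 mm behind the grasp point.
Start: joints at [1.087, 0.426, 0.074, 1.606, -0.034, 1.111, -0.067], TCP at [221.122, -637.714, 205.467] pointing down, gripper open.
Joint ranges: [-2.85, 2.85], [-0.5, 2.14], [-1.23, 1.37], [0.21, 2.46], [-1.02, 4.16], [0.16, 2.05], [-2.73, 2.73]. Speed limits (rad/s): [1.89, 1.89, 2.39, 2.39, 3.01, 3.01, 3.01].

### API

Orientations are given as a 3x3 rotation matrix whose columns are the frame's x, y, z axes.
In Python, from rig import * gives the robot as it stands.
- The arm moves only by the tool step_arm, never from a script. Its argument "series" is a list of rows, each a list of 3 entries, a list of its own where there are three numbers: the finger opening in cm, from 0 to 9.4, then the shift along the tool's x, y, z in cm, then the turn, a rotation vector about the tool's x, y, z in degrees. A call has exactly 8 rows; each row shifts and turns the commanded pose from where the row before left it, along the tool's axes as they then stand; what a row does not reach is not made up. A row lasts 1/10 s, in which the tool goes at most 50 mm and 8.59 degrees, less where a joint would pass 70% of its speed; a pose out of reach is approached as far as the arm can. A call is refused whole if a number of a shift passes 5 or a number of a turn 8.59, either way. A call with a gripper value outside its range is refused whole. The fingers move at their own pace and stop on an object; "squeeze" is the grip in N (left out, the last holds). Time passes only in rows, so rows that do not move let the fingers close, or fill a call up. It gives the time, the measured TCP pose, the force, the opening and the grip force at its end, in the units of the state.
- get_obs(): the state, without advancing time (a new reading comes with each control period).
- get_image(name): name is "scene" or "top" or "wrist"; returns a dict with "pixels" (400x640x3 uint8, blue, green, red), "z_map" (400x640 float32, mm along the optical axis (not along the pixel's ray), 0 where there is no reading), "mtx" (3x3 intrinsics, pixels), "k1" (the pictures are not rectified: a ray, as slopes to the right and down, at radius r is drawn at 1 + k1 r^2 times it, then the intrinsics apply), "position" and "orientation" of the camera in the world; the wrist camera has in their place "tool_from_camera" (4x4, takes a point from camera to tool coordinates, whose origin is the TCP and whose axes are the flange's). Camera axes: x right, y up, looking along -z (the intrinsics and any distortion apply to the point x, -y, -z); pixel columns grow to the right and rows downward; lengths in mm; the calibration is good to about 2 mm. A picture is of the moment at which its call begins: read the wrist's pose just before it.
- finish_job(): hands the job in; it is judged then, once.
The state is a dict: "clock": time; "joint_pos": joint angles; "joint_vel": joint speeds; "effort": joint torques, N m; "ee_pos": TCP position; "tcp_rot": TCP orientation; "wrist_force": force on the tool from outside, world axes, zero at the start; "moment": the same for the moment, N m; "grip_width": finger opening in mm; "grasp_force": force on a finger pad.
Only numpy, scipy, OpenCV 4.12 (cv2) and the standard library are available. Lean on these libraries where they do the work, as an engineer would, in place of code of your own. Each camera call takes 0.05 s, during which the arm holds its last target. There are 200 camera calls.

## Working session

There is one attempt and no reset: what is moved stays moved. The work goes in short steps, Python scripts to look and compute and a tool call to move; the robot and the scene stay as the last step left them, time stands still between calls to the robot, and variables do not carry over. Pictures are saved under pics/ and viewed, at most 10 in all, crops included, and the job is handed in when it is done.

Besides the shell and the picture viewer there is one more tool, called after "Call:" as name(argument=value, ...) on one line, values as JSON. step_arm: Moves the arm, as the interface text tells. Its arguments: {"type":"object","properties":{"series":{"type":"array"},"squeeze":{"type":"number"}},"required":["series"]}

```bash
mkdir -p pics; ls
cat > h.py <<'E'
from rig import *
import numpy as np, cv2
def grab(n):
    o=get_obs(); d=get_image(n); d['obs']=o
    if 'position' not in d or d.get('position') is None:
        T=np.eye(4);T[:3,:3]=np.array(o['tcp_rot']);T[:3,3]=o['ee_pos']
        M=T@np.array(d['tool_from_camera']); d['position']=M[:3,3]; d['orientation']=M[:3,:3]
    return d
def rays(d,uv):
    uv=np.asarray(uv,float).reshape(-1,1,2)
    p=cv2.undistortPoints(uv,np.array(d['mtx'],float),np.array([d['k1'],0,0,0],float))[:,0]
    c=np.c_[p[:,0],-p[:,1],-np.ones(len(p))]
    return c@np.array(d['orientation']).T
def onplane(d,uv,z):
    r=rays(d,uv);C=np.array(d['position']);return C+r*((z-C[2])/r[:,2])[:,None]
def cloud(d):
    v,u=np.mgrid[0:400,0:640];uv=np.c_[u.ravel(),v.ravel()]
    return (np.array(d['position'])+rays(d,uv)*d['z_map'].reshape(-1,1)).reshape(400,640,3)
E
python3 - <<'E'
from h import *
import pickle
for n in('top','scene'):
    d=grab(n);cv2.imwrite(f'pics/{n}0.png',d['pixels']);pickle.dump(d,open(f'{n}0.pkl','wb'));print(n,d['position'],d['k1'])
print(d['obs'])
E
```

```text
pics
top [ 445.0880406   -52.87604354 1208.66121701] -0.08746127959803428
scene [1414.08539399 -181.30032426  754.60546455] 0.009841009449263778
{'clock': 0.05, 'joint_pos': array([ 1.08756061,  0.42669756,  0.07388164,  1.60656184, -0.0341418 ,
        1.1107611 , -0.06708728]), 'joint_vel': array([7.72661371e-05, 1.01066842e-03, 1.25698773e-03, 1.60596180e-03,
       2.10605074e-04, 5.58580410e-04, 7.32761014e-04]), 'effort': array([ 8.27701326e-03, -9.38385201e+01,  3.68112646e+00, -4.55546951e+01,
       -4.88190679e-02,  1.67678436e-02,  8.92083199e-05]), 'ee_pos': array([ 220.95104673, -637.39203653,  204.81940935]), 'tcp_rot': array([[ 9.44846206e-01,  3.27514052e-01, -4.37673625e-04],
       [ 3.27514340e-01, -9.44845588e-01,  1.08253612e-03],
       [-5.89882000e-05, -1.16617454e-03, -9.99999318e-01]]), 'wrist_force': array([0.55302499, 0.82621058, 0.17552095]), 'moment': array([ 0.03533981, -0.01278959,  0.06045646]), 'grasp_force': 0.0, 'grip_width': 94.02746299824416}
```

View pics/top0.png

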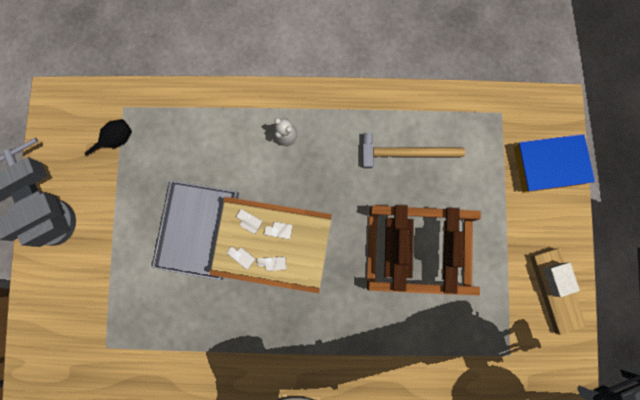

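View pics/scene0.png

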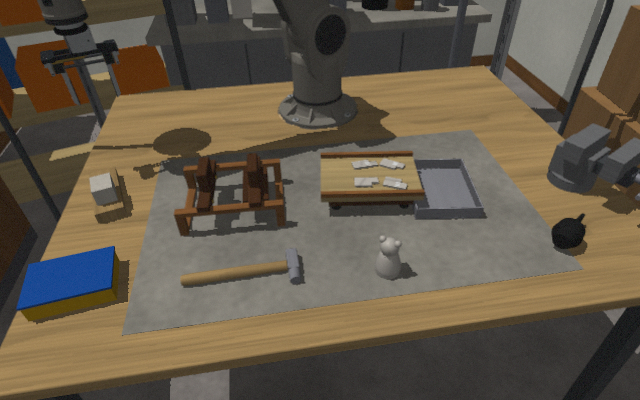

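The top view (up is +x, left is +y) shows the tray at (190,228), the board at (270,245) with four white chips, and the rack at (422,250). The rack tools are at columns ~400 and ~452, with the hammer at (415,152) and the figure at (285,130). The left tool looks broader, so I'll measure to check.

Run:
```python
from h import *
import pickle
d=pickle.load(open('top0.pkl','rb'));P=cloud(d);im=d['pixels'];hsv=cv2.cvtColor(im,cv2.COLOR_BGR2HSV)
Z=P[...,2];v,u=np.mgrid[0:400,0:640]
def rep(n,m,zp=None):
    pts=P[m][:,:2] if zp is None else onplane(d,np.c_[u[m],v[m]],zp)[:,:2]
    r=cv2.minAreaRect(pts.astype(np.float32));print(n,m.sum(),np.round(pts.mean(0),1),'rect',np.round(r[0],1),np.round(r[1],1),round(r[2],2),'z',np.round(np.median(Z[m]),1), np.round(np.percentile(Z[m],[2,98]),1))
    return pts
reg=lambda a,b,c,e:(u>=a)&(u<b)&(v>=c)&(v<e)
# board: height 50..85
B=reg(205,340,185,305)
m=B&(Z>50)&(Z<85); m=cv2.morphologyEx(m.astype(np.uint8),cv2.MORPH_OPEN,np.ones((3,3)))>0
rep('board all',m)
lip=m&(hsv[...,1]>150)&(hsv[...,2]<190);
n,l,s,c=cv2.connectedComponentsWithStats(lip.astype(np.uint8))
for i in range(1,n):
    if s[i,4]>100:
        q=rep('lip',l==i,72); print('  line',np.round(cv2.fitLine(q.astype(np.float32),cv2.DIST_L2,0,.01,.01).ravel(),3))
ch=B&(hsv[...,1]<60)&(hsv[...,2]>150)&(Z>50)
n,l,s,c=cv2.connectedComponentsWithStats(ch.astype(np.uint8))
for i in range(1,n):
    if s[i,4]>20: rep('chip',l==i,67)
# rack
R=reg(355,495,195,305)
rep('rack rails',R&(Z>62)&(Z<82)&(hsv[...,1]>120))
rep('barsL',R&(Z>80)&(Z<96)&(u<428)); rep('barsR',R&(Z>80)&(Z<96)&(u>428))
rep('handL',R&(Z>125)&(u<428)); rep('handR',R&(Z>125)&(u>428))
for k in(0,1):
    mm=R&(Z>50)&(Z<82)&((u<428) if k==0 else (u>428))&reg(0,640,222,278); rep('headish',mm)
print(np.round(Z[250,360:490:2]).astype(int))
T=reg(145,245,175,285)&(Z>25)&(Z<48); rep('tray rim',T)
rep('fig',reg(260,305,110,155)&(Z>15)); 
big=cv2.resize(im[180:310,140:500],None,fx=2.2,fy=2.2,interpolation=cv2.INTER_CUBIC);cv2.imwrite('pics/crop0.png',big)
```

```text
board all 8612 [502.   66.6] rect [502.6  67.3] [259.4 186.8] 81.62 z 61.7 [56.2 74.6]
lip 447 [589.2  54.4] rect [589.2  54.8] [256.2  10.3] 81.54 z 72.4 [68.1 76.4]
  line [1.45000e-01 9.89000e-01 5.89158e+02 5.44400e+01]
lip 473 [416.8  81.2] rect [416.8  80.5] [255.7  11.1] 81.91 z 72.5 [68.3 76.6]
  line [1.45000e-01 9.89000e-01 4.16772e+02 8.12420e+01]
chip 360 [556.5 121.5] rect [556.5 124.3] [62. 37.] 61.46 z 66.9 [58.3 72. ]
chip 356 [536.4  48.7] rect [538.   50.8] [62.9 35.2] 80.75 z 66.9 [59.6 71.3]
chip 349 [472.1 136.3] rect [474.7 137.7] [65.  33.3] 52.59 z 67.0 [58.9 71.6]
chip 342 [458.6  62.1] rect [457.4  65.1] [30.3 66.1] 1.12 z 67.5 [60.  72.1]
rack rails 2064 [ 494.2 -271.2] rect [ 495.  -296.5] [259.7 198.5] 88.09 z 72.6 [67.6 79.2]
barsL 749 [ 496.4 -233.3] rect [ 499.  -236.7] [ 76.1 198.3] 75.87 z 88.2 [81.2 93.3]
barsR 779 [ 491.4 -352.4] rect [ 494.4 -355.2] [ 32.9 198.6] 87.6 z 88.4 [82.3 93.3]
handL 472 [ 495.9 -220.8] rect [ 493.3 -149.6] [ 80.6 200.6] 4.61 z 139.2 [ 130.1 1208.7]
handR 502 [ 491.5 -331.4] rect [ 490.6 -210.4] [ 80.7 317.9] 1.85 z 139.2 [ 128.3 1208.7]
headish 747 [ 494.9 -227.4] rect [ 496.2 -235.1] [ 65.7 129.1] 88.49 z 72.5 [54.7 79.8]
headish 152 [ 496. -340.] rect [ 497.3 -339.1] [  4.9 130.9] 87.95 z 69.1 [56.2 81.2]
[  1  -2   5   4  12  10   9  10  -1  -1   3   2   2  75  72  75  71  92
 113 136 139 142 139 140 143  72  70   3   3   2   3  -2   1   2   3   5
   0   1   1   1   0  56  74  89 101 123 140 140 135 140 136 143   5  15
  15  12  13   5   1  -2   0   1   0   3   1]
tray rim 521 [543.2 292.6] rect [537.7 260.2] [172.3 220.3] 81.84 z 34.8 [26.1 39.9]
fig 510 [772.2  41.9] rect [629.7 -13.8] [372.9  58.3] 20.84 z 79.7 [ 20.7 102.3]
```

View pics/crop0.png

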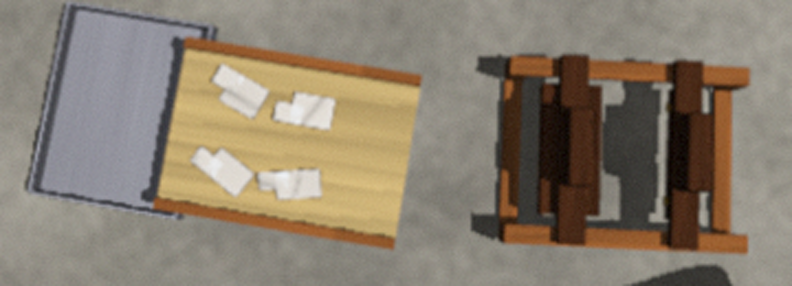

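The scraper is the right-hand tool at about (494,-356). The left one has the broad head. Approaching now.

Call:
step_arm(series=[[9.4,[0,0,0],[0,0,7]],[9.4,[0,0,0],[0,0,7]],[9.4,[0,0,0],[0,0,7]],[9.4,[3.0,-3.3,0],[0,0,0]],[9.4,[3.0,-3.3,0],[0,0,0]],[9.4,[3.0,-3.3,0],[0,0,0]],[9.4,[3.0,-3.3,0],[0,0,0]],[9.4,[3.0,-3.3,0],[0,0,0]]], squeeze=40)

```text
clock: 0.9
ee_pos: [377.4, -476.1, 205.3]
tcp_rot: [[0.999, -0.033, -0.0], [-0.033, -0.999, 0.0], [-0.0, -0.0, -1.0]]
wrist_force: [-0.2, -0.6, 0.6]
grip_width: 94.1
grasp_force: 0.0
```

Call:
step_arm(series=[[9.4,[3.0,-3.3,0],[0,0,0]],[9.4,[3.0,-3.3,0],[0,0,0]],[9.4,[2.7,-2.9,0],[0,0,0]],[9.4,[2.7,-2.9,0],[0,0,0]],[9.4,[0,0,0],[0,0,0]],[9.4,[0,0,0],[0,0,0]],[9.4,[0,0,0],[0,0,0]],[9.4,[0,0,0],[0,0,0]]])

```text
clock: 1.7
ee_pos: [493.5, -358.6, 205.4]
tcp_rot: [[0.999, -0.035, -0.0], [-0.035, -0.999, -0.0], [-0.0, 0.0, -1.0]]
wrist_force: [-1.0, 0.2, -0.5]
grip_width: 94.1
grasp_force: 0.0
```

```bash
cat >> h.py <<'E'
def pose():
    o=get_obs();print('t',round(o['clock'],2),'p',np.round(o['ee_pos'],1),'f',np.round(o['wrist_force'],1),'m',np.round(o['moment'],2),'w',round(o['grip_width'],1),'g',round(o['grasp_force'],1))
    print(np.round(o['tcp_rot'],4).tolist());return o
E
python3 - <<'E'
from h import *
o=pose();d=grab('wrist');cv2.imwrite('pics/w1.png',d['pixels'])
P=cloud(d);Z=P[...,2]
def rep(n,m):
    p=P[m][:,:2].astype(np.float32);r=cv2.minAreaRect(p);print(n,len(p),np.round(p.mean(0),1),np.round(r[0],1),np.round(r[1],1),np.round(r[2],2))
near=(abs(P[...,0]-494)<130)&(abs(P[...,1]+356)<45)&(d['z_map']>0)
op=lambda m:cv2.morphologyEx(m.astype(np.uint8),cv2.MORPH_OPEN,np.ones((3,3)))>0
rep('hand',op(near&(Z>130)&(Z<148)));rep('bar',op(near&(Z>82)&(Z<95)))
E
```

```text
t 1.7 p [ 493.5 -358.6  205.4] f [-1.   0.2 -0.5] m [ 0.03 -0.    0.  ] w 94.1 g 0.0
[[0.9994, -0.0347, -0.0003], [-0.0347, -0.9994, -0.0001], [-0.0003, 0.0001, -1.0]]
hand 2244 [ 498.9 -356.4] [ 496.5 -356.5] [25.9 79.1] 87.1
bar 2399 [ 520.7 -357.5] [ 495.6 -356.6] [ 29.7 198. ] 87.17
```

View pics/w1.png

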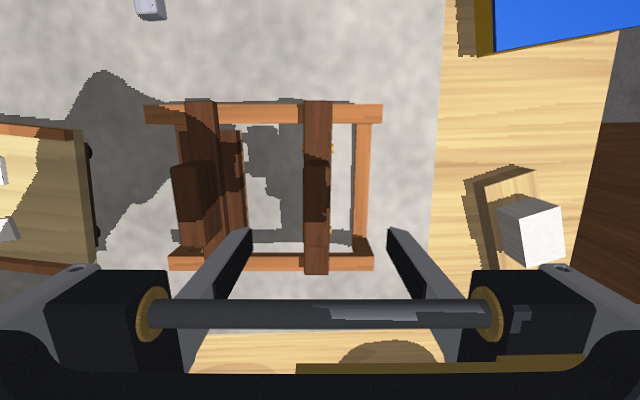

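The wrist view shows the scraper at (315,190) centred between the fingers, with the float clear to the left at (205,185). Now I descend and grip.

Call:
step_arm(series=[[9.4,[0.15,-0.2,1],[0,0,0.5]],[9.4,[0,0,2.5],[0,0,0]],[9.4,[0,0,2.5],[0,0,0]],[9.4,[0,0,2.5],[0,0,0]],[9.4,[0,0,1.5],[0,0,0]],[9.4,[0,0,0.9],[0,0,0]],[2,[0,0,0],[0,0,0]],[2,[0,0,0],[0,0,0]]], squeeze=55)

```text
clock: 2.55
ee_pos: [496.4, -355.9, 97.2]
tcp_rot: [[0.999, -0.042, 0.001], [-0.042, -0.999, -0.0], [0.001, 0.0, -1.0]]
wrist_force: [0.1, -0.3, 0.2]
grip_width: 81.3
grasp_force: 0.0
```

Call:
step_arm(series=[[2,[0,0,0],[0,0,0]],[2,[0,0,0],[0,0,0]],[2,[0,0,0],[0,0,0]],[2,[0,0,0],[0,0,0]],[2,[0,0,0],[0,0,0]],[2,[0,0,0],[0,0,0]],[2,[0,0,0],[0,0,0]],[2,[0,0,0],[0,0,0]]])

```text
clock: 3.35
ee_pos: [496.0, -355.6, 96.4]
tcp_rot: [[0.999, -0.042, -0.0], [-0.042, -0.999, 0.0], [-0.0, -0.0, -1.0]]
wrist_force: [-0.1, -0.8, 0.5]
grip_width: 25.4
grasp_force: 55.0
```

Run:
```python
from h import *
pose()
```

```text
t 3.35 p [ 496.  -355.6   96.4] f [-0.1 -0.8  0.5] m [-0.   -0.03  0.07] w 25.4 g 55.0
[[0.9991, -0.0415, -0.0001], [-0.0415, -0.9991, 0.0], [-0.0001, -0.0, -1.0]]
```

Call:
step_arm(series=[[2,[0,0,-0.5],[0,0,0]],[2,[0,0,-1.5],[0,0,0]],[2,[0,0,-2.5],[0,0,0]],[2,[0,0,-2.5],[0,0,0]],[2,[0,0,-2.5],[0,0,0]],[2,[0,0,-2.5],[0,0,0]],[2,[0,0,-2],[0,0,0]],[2,[0,0,-1],[0,0,0]]])

```text
clock: 4.15
ee_pos: [496.5, -355.8, 249.4]
tcp_rot: [[0.999, -0.042, 0.002], [-0.042, -0.999, -0.001], [0.003, 0.001, -1.0]]
wrist_force: [0.3, 0.5, -5.1]
grip_width: 26.1
grasp_force: 55.0
```

Call:
step_arm(series=[[2,[0,0,0],[0,0,3]],[2,[0,0,0],[0,0,3]],[2,[-0.6,-3.6,0],[0,0,0]],[2,[-0.6,-3.6,0],[0,0,0]],[2,[-0.6,-3.6,0],[0,0,0]],[2,[-0.6,-3.6,0],[0,0,0]],[2,[-0.6,-3.6,0],[0,0,0]],[2,[-0.6,-3.6,0],[0,0,0]]])

```text
clock: 4.95
ee_pos: [491.3, -135.2, 246.6]
tcp_rot: [[0.989, -0.146, -0.0], [-0.146, -0.989, -0.0], [-0.0, 0.0, -1.0]]
wrist_force: [0.9, -0.1, -5.0]
grip_width: 26.0
grasp_force: 55.0
```

Call:
step_arm(series=[[2,[-0.6,-3.6,0],[0,0,0]],[2,[-0.6,-3.6,0],[0,0,0]],[2,[-0.6,-3.6,0],[0,0,0]],[2,[0,0,0],[0,0,0]],[2,[0,0,0],[0,0,0]],[2,[0,0,0],[0,0,0]],[2,[0,0,0],[0,0,0]],[2,[0,0,0],[0,0,0]]])

```text
clock: 5.75
ee_pos: [489.7, -28.0, 246.4]
tcp_rot: [[0.989, -0.147, -0.0], [-0.147, -0.989, -0.0], [-0.0, 0.0, -1.0]]
wrist_force: [-0.4, 0.2, -3.9]
grip_width: 25.9
grasp_force: 55.0
```

```bash
cat >> h.py <<'E'
C=np.array([503,67.5]);bx=np.array([.1452,.9894]);by=np.array([-.9894,.1452])
def bpose():
    o=pose();q=o['ee_pos'][:2]-C;R=o['tcp_rot'];print('board xy',np.round([q@bx,q@by],1),'yaw err(deg, + => turn tool z +)',round(np.degrees(np.arctan2(R[1][1],R[0][1]))+98.35,2));return o
E
python3 - <<'E'
from h import *
bpose();d=grab('scene');cv2.imwrite('pics/s2.png',d['pixels'])
d=grab('top');P=cloud(d);Z=P[...,2]
m=(abs(P[...,0]-489)<125)&(abs(P[...,1]+26)<40)
for a,b in((175,195),(180,200),(190,210)):
    k=m&(Z>a)&(Z<b);p=P[k][:,:2].astype(np.float32);r=cv2.minAreaRect(p);print(a,len(p),r)
E
```

```text
t 5.75 p [489.7 -28.  246.4] f [-0.4  0.2 -3.9] m [-0.    0.    0.04] w 25.9 g 55.0
[[0.9891, -0.147, -0.0002], [-0.147, -0.9891, -0.0], [-0.0002, 0.0, -1.0]]
board xy [-96.4  -0.7] yaw err(deg, + => turn tool z +) -0.11
175 0 ((0.0, 0.0), (0.0, 0.0), 0.0)
180 0 ((0.0, 0.0), (0.0, 0.0), 0.0)
190 0 ((0.0, 0.0), (0.0, 0.0), 0.0)
```

View pics/s2.png

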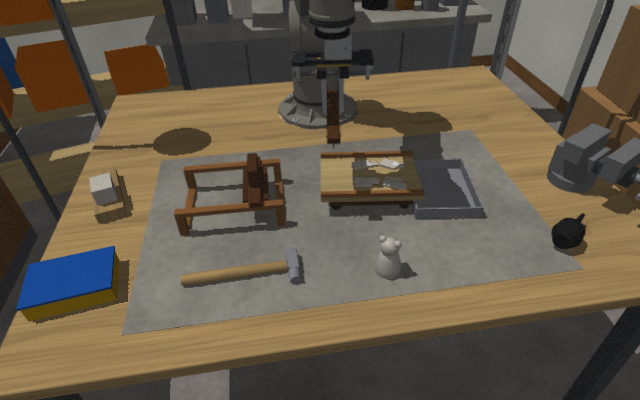

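Call:
step_arm(series=[[2,[0.05,-0.1,1.5],[0,0,0.1]],[2,[0,0,2.0],[0,0,0]],[2,[0,0,2.0],[0,0,0]],[2,[0,0,2.0],[0,0,0]],[2,[0,0,1.5],[0,0,0]],[2,[0,0,1.0],[0,0,0]],[2,[0,0,0.6],[0,0,0]],[2,[0,0,0],[0,0,0]]])

```text
clock: 6.65
ee_pos: [490.3, -26.3, 140.2]
tcp_rot: [[0.989, -0.148, -0.001], [-0.148, -0.989, 0.0], [-0.001, 0.0, -1.0]]
wrist_force: [0.4, 0.2, -4.8]
grip_width: 25.6
grasp_force: 55.0
```

Run:
```python
from h import *
bpose();d=grab('scene');P=cloud(d)
q=(P[...,:2]-C);X=q@bx;Y=q@by;Z=P[...,2]
m=(X<-75)&(X>-115)&(abs(Y)<75)&(d['z_map']>0)
for z in range(58,125,4):
    k=m&(Z>=z)&(Z<z+4)&(Y<-62) | m&(Z>=z)&(Z<z+4)&(Y>62);print(z,k.sum(),np.round([np.median(X[k]),np.ptp(X[k])],0) if k.any() else '',np.round(np.median(d['pixels'][k],0)) if k.any() else '')
c=d['pixels'][90:210,270:430];cv2.imwrite('pics/s3.png',cv2.resize(c,None,fx=5,fy=5,interpolation=cv2.INTER_CUBIC))
```

```text
t 6.65 p [490.3 -26.3 140.2] f [ 0.4  0.2 -4.8] m [0.   0.03 0.01] w 25.6 g 55.0
[[0.9891, -0.1475, -0.0007], [-0.1475, -0.9891, 0.0001], [-0.0007, 0.0, -1.0]]
board xy [-94.7  -1. ] yaw err(deg, + => turn tool z +) -0.13
58 15 [-108.   37.] [ 81. 117. 136.]
62 3 [-103.   39.] [ 92. 134. 154.]
66 0  
70 0  
74 0  
78 0  
82 1 [-93.   0.] [64. 82. 91.]
86 3 [-95.   3.] [74. 88. 96.]
90 1 [-93.   0.] [56. 67. 71.]
94 1 [-95.   0.] [66. 71. 72.]
98 0  
102 0  
106 0  
110 0  
114 0  
118 0  
122 0
```

View pics/s3.png

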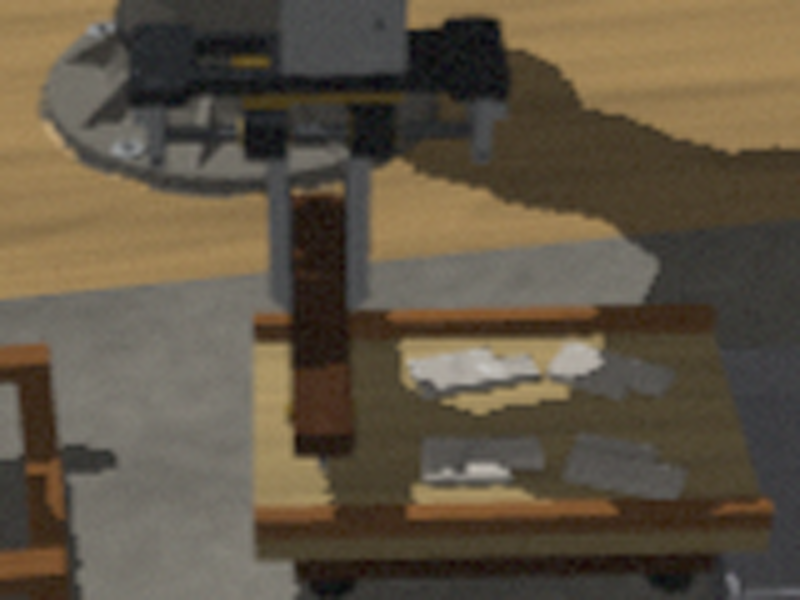

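The scraper hangs over the bare strip, clear of the chips, and the depth hints that the blade edge is about 20 mm above the board. I'll go down 12 mm and then feel in small steps.

Call:
step_arm(series=[[2,[0,0,0.3],[0,0,0]],[2,[0,0,0.3],[0,0,0]],[2,[0,0,0.3],[0,0,0]],[2,[0,0,0.1],[0,0,0]],[2,[0,0,0.1],[0,0,0]],[2,[0,0,0.1],[0,0,0]],[2,[0,0,0],[0,0,0]],[2,[0,0,0],[0,0,0]]])

```text
clock: 7.5
ee_pos: [490.5, -26.3, 128.5]
tcp_rot: [[0.989, -0.147, 0.0], [-0.147, -0.989, 0.0], [0.0, -0.0, -1.0]]
wrist_force: [0.4, 0.7, -4.5]
grip_width: 25.4
grasp_force: 55.0
```

Call:
step_arm(series=[[2,[0,0,0.03],[0,0,0]],[2,[0,0,0.03],[0,0,0]],[2,[0,0,0.03],[0,0,0]],[2,[0,0,0.03],[0,0,0]],[2,[0,0,0.03],[0,0,0]],[2,[0,0,0.03],[0,0,0]],[2,[0,0,0.02],[0,0,0]],[2,[0,0,0],[0,0,0]]])

```text
clock: 8.3
ee_pos: [490.4, -26.2, 126.5]
tcp_rot: [[0.989, -0.147, -0.0], [-0.147, -0.989, 0.0], [-0.0, -0.0, -1.0]]
wrist_force: [-0.3, 0.7, -3.8]
grip_width: 25.9
grasp_force: 55.0
```

Call:
step_arm(series=[[2,[0,0,0.03],[0,0,0]],[2,[0,0,0.03],[0,0,0]],[2,[0,0,0.03],[0,0,0]],[2,[0,0,0.03],[0,0,0]],[2,[0,0,0.03],[0,0,0]],[2,[0,0,0.03],[0,0,0]],[2,[0,0,0.02],[0,0,0]],[2,[0,0,0],[0,0,0]]])

```text
clock: 9.1
ee_pos: [490.4, -26.2, 124.5]
tcp_rot: [[0.989, -0.147, -0.0], [-0.147, -0.989, 0.0], [-0.0, -0.0, -1.0]]
wrist_force: [-0.1, -0.2, -4.9]
grip_width: 25.8
grasp_force: 55.0
```

Call:
step_arm(series=[[2,[0,0,0.03],[0,0,0]],[2,[0,0,0.03],[0,0,0]],[2,[0,0,0.03],[0,0,0]],[2,[0,0,0.03],[0,0,0]],[2,[0,0,0.03],[0,0,0]],[2,[0,0,0.03],[0,0,0]],[2,[0,0,0.02],[0,0,0]],[2,[0,0,0],[0,0,0]]])

```text
clock: 9.9
ee_pos: [490.4, -26.2, 122.5]
tcp_rot: [[0.989, -0.147, -0.0], [-0.147, -0.989, 0.0], [-0.0, -0.0, -1.0]]
wrist_force: [-0.2, -0.6, -5.4]
grip_width: 25.7
grasp_force: 55.0
```

Call:
step_arm(series=[[2,[0,0,0.03],[0,0,0]],[2,[0,0,0.03],[0,0,0]],[2,[0,0,0.03],[0,0,0]],[2,[0,0,0.03],[0,0,0]],[2,[0,0,0.03],[0,0,0]],[2,[0,0,0.03],[0,0,0]],[2,[0,0,0.02],[0,0,0]],[2,[0,0,0],[0,0,0]]])

```text
clock: 10.7
ee_pos: [490.4, -26.2, 120.5]
tcp_rot: [[0.989, -0.147, 0.0], [-0.147, -0.989, 0.0], [-0.0, -0.0, -1.0]]
wrist_force: [-0.4, 0.4, -4.2]
grip_width: 25.8
grasp_force: 55.0
```

Call:
step_arm(series=[[2,[0,0,0.03],[0,0,0]],[2,[0,0,0.03],[0,0,0]],[2,[0,0,0.03],[0,0,0]],[2,[0,0,0.03],[0,0,0]],[2,[0,0,0.03],[0,0,0]],[2,[0,0,0.03],[0,0,0]],[2,[0,0,0.02],[0,0,0]],[2,[0,0,0],[0,0,0]]])

```text
clock: 11.5
ee_pos: [490.4, -26.3, 118.5]
tcp_rot: [[0.989, -0.147, -0.0], [-0.147, -0.989, 0.0], [-0.0, -0.0, -1.0]]
wrist_force: [0.4, 0.1, -5.3]
grip_width: 25.5
grasp_force: 55.0
```

Call:
step_arm(series=[[2,[0,0,0.03],[0,0,0]],[2,[0,0,0.03],[0,0,0]],[2,[0,0,0.03],[0,0,0]],[2,[0,0,0.03],[0,0,0]],[2,[0,0,0.03],[0,0,0]],[2,[0,0,0.03],[0,0,0]],[2,[0,0,0.02],[0,0,0]],[2,[0,0,0],[0,0,0]]])

```text
clock: 12.3
ee_pos: [490.4, -26.2, 116.5]
tcp_rot: [[0.989, -0.147, -0.0], [-0.147, -0.989, 0.0], [-0.0, -0.0, -1.0]]
wrist_force: [0.3, -0.0, -4.6]
grip_width: 25.6
grasp_force: 55.0
```

Call:
step_arm(series=[[2,[0,0,0.03],[0,0,0]],[2,[0,0,0.03],[0,0,0]],[2,[0,0,0.03],[0,0,0]],[2,[0,0,0.03],[0,0,0]],[2,[0,0,0.03],[0,0,0]],[2,[0,0,0.03],[0,0,0]],[2,[0,0,0.02],[0,0,0]],[2,[0,0,0],[0,0,0]]])

```text
clock: 13.1
ee_pos: [490.5, -26.2, 114.7]
tcp_rot: [[0.989, -0.147, 0.0], [-0.147, -0.989, 0.0], [0.0, -0.0, -1.0]]
wrist_force: [-2.3, -0.5, 2.8]
grip_width: 25.5
grasp_force: 55.0
```

Contact: 7–8 N at TCP z = 114.7. Now I press very slightly more and wipe forward.

Call:
step_arm(series=[[2,[0,-0.2,0.03],[0,0,0]],[2,[0,-0.4,0],[0,0,0]],[2,[0,-0.6,0],[0,0,0]],[2,[0,-0.6,0],[0,0,0]],[2,[0,-0.6,0],[0,0,0]],[2,[0,-0.6,0],[0,0,0]],[2,[0,-0.6,0],[0,0,0]],[2,[0,-0.6,0],[0,0,0]]])

```text
clock: 13.9
ee_pos: [496.9, 15.6, 114.4]
tcp_rot: [[0.989, -0.147, 0.0], [-0.147, -0.989, -0.0], [0.0, 0.0, -1.0]]
wrist_force: [-0.6, -4.6, 5.2]
grip_width: 25.5
grasp_force: 55.0
```

Run:
```python
from h import *
bpose()
```

```text
t 13.9 p [496.9  15.6 114.4] f [-0.6 -4.6  5.2] m [-1.51  0.3  -0.02] w 25.5 g 55.0
[[0.9891, -0.1474, 0.0004], [-0.1474, -0.9891, -0.0002], [0.0004, 0.0002, -1.0]]
board xy [-52.3  -1.5] yaw err(deg, + => turn tool z +) -0.13
```

Call:
step_arm(series=[[2,[0,-0.6,0],[0,0,0]],[2,[0,-0.6,0],[0,0,0]],[2,[0,-0.6,0],[0,0,0]],[2,[0,-0.6,0],[0,0,0]],[2,[0,-0.6,0],[0,0,0]],[2,[0,-0.6,0],[0,0,0]],[2,[0,-0.6,0],[0,0,0]],[2,[0,-0.6,0],[0,0,0]]])

```text
clock: 14.7
ee_pos: [503.8, 62.9, 114.3]
tcp_rot: [[0.989, -0.147, 0.0], [-0.147, -0.989, -0.0], [0.0, 0.0, -1.0]]
wrist_force: [-1.5, -6.4, 6.4]
grip_width: 25.7
grasp_force: 55.0
```

Run:
```python
from h import *
bpose()
d=grab('scene');cv2.imwrite('pics/s4.png',cv2.resize(d['pixels'][70:250,270:510],None,fx=3,fy=3))
```

```text
t 14.7 p [503.8  62.9 114.3] f [-1.5 -6.4  6.4] m [-1.76  0.27 -0.03] w 25.7 g 55.0
[[0.9891, -0.1475, 0.0002], [-0.1475, -0.9891, -0.0004], [0.0002, 0.0004, -1.0]]
board xy [-4.4 -1.5] yaw err(deg, + => turn tool z +) -0.13
```

View pics/s4.png

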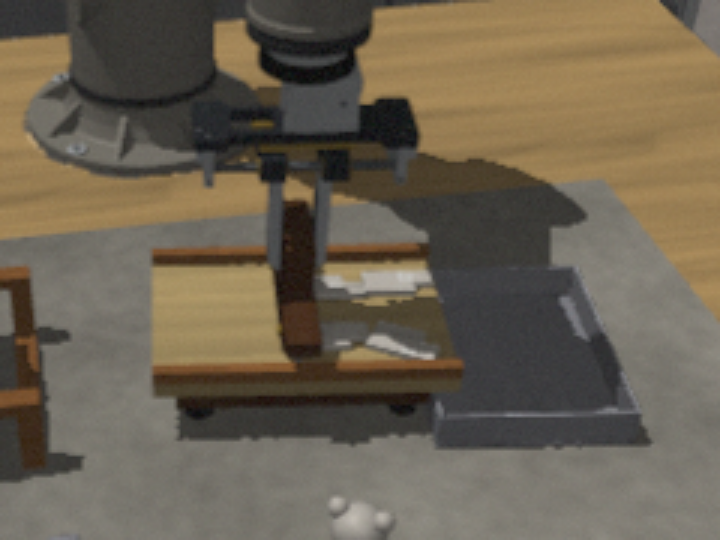

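The scraper, at (300,330) in the crop, is pushing all the chips ahead of it, and the board behind is clean. Pressure is about 11 N. I'll continue.

Call:
step_arm(series=[[2,[0,-0.6,0],[0,0,0]],[2,[0,-0.6,0],[0,0,0]],[2,[0,-0.6,0],[0,0,0]],[2,[0,-0.6,0],[0,0,0]],[2,[0,-0.6,0],[0,0,0]],[2,[0,-0.6,0],[0,0,0]],[2,[0,-0.6,0],[0,0,0]],[2,[0,-0.6,0],[0,0,0]]])

```text
clock: 15.55
ee_pos: [510.8, 110.3, 114.3]
tcp_rot: [[0.989, -0.148, -0.0], [-0.148, -0.989, -0.001], [0.0, 0.001, -1.0]]
wrist_force: [0.4, -5.9, 7.6]
grip_width: 25.8
grasp_force: 55.0
```

Call:
step_arm(series=[[2,[0,-0.6,0],[0,0,0]],[2,[0,-0.6,0],[0,0,0]],[2,[0,-0.6,0],[0,0,0]],[2,[0,-0.6,0],[0,0,0]],[2,[0,-0.6,0],[0,0,0]],[2,[0,-0.6,0],[0,0,0]],[2,[0,-0.6,0],[0,0,0]],[2,[0,-0.6,0],[0,0,0]]])

```text
clock: 16.35
ee_pos: [517.8, 157.8, 114.3]
tcp_rot: [[0.989, -0.148, -0.0], [-0.148, -0.989, -0.001], [-0.0, 0.001, -1.0]]
wrist_force: [-0.8, -6.2, 6.9]
grip_width: 25.9
grasp_force: 55.0
```

Run:
```python
from h import *
bpose()
d=grab('scene');cv2.imwrite('pics/s5.png',cv2.resize(d['pixels'][70:250,270:510],None,fx=3,fy=3))
```

```text
t 16.35 p [517.8 157.8 114.3] f [-0.8 -6.2  6.9] m [-1.83  0.28 -0.01] w 25.9 g 55.0
[[0.9891, -0.1476, -0.0001], [-0.1476, -0.9891, -0.0006], [-0.0, 0.0006, -1.0]]
board xy [91.5 -1.6] yaw err(deg, + => turn tool z +) -0.14
```

View pics/s5.png

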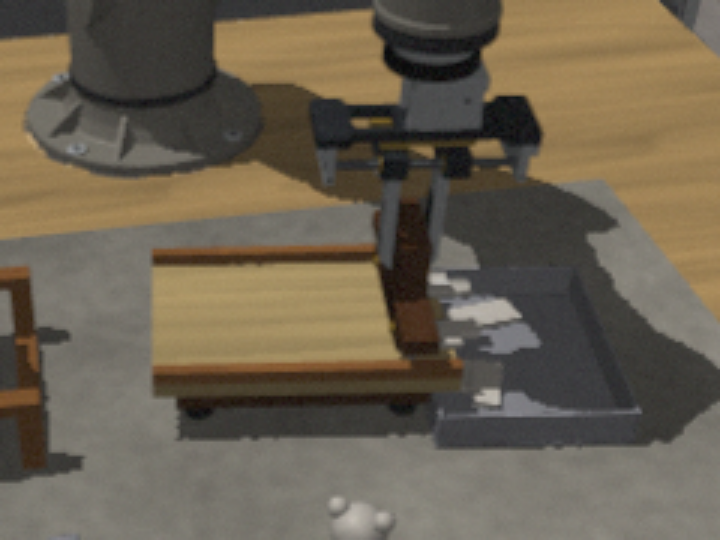

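Board behind the blade is clean; some chips are already in the tray (480,310; 485,390). I'll continue to about x = +137.

Call:
step_arm(series=[[2,[0,-0.6,0],[0,0,0]],[2,[0,-0.6,0],[0,0,0]],[2,[0,-0.6,0],[0,0,0]],[2,[0,-0.6,0],[0,0,0]],[2,[0,-0.6,0],[0,0,0]],[2,[0,-0.6,0],[0,0,0]],[2,[0,-0.6,0],[0,0,0]],[2,[0,-0.5,0],[0,0,0]]])

```text
clock: 17.2
ee_pos: [524.3, 205.1, 113.8]
tcp_rot: [[0.989, -0.147, -0.001], [-0.147, -0.989, 0.0], [-0.001, -0.0, -1.0]]
wrist_force: [-0.7, -0.4, -5.4]
grip_width: 25.7
grasp_force: 55.0
```

Call:
step_arm(series=[[2,[0,0,0],[0,0,0]],[2,[0,0,0],[0,0,0]],[2,[0,0,0],[0,0,0]],[2,[0,0,-1],[0,0,0]],[2,[0,0,-2],[0,0,0]],[2,[0,0,-3],[0,0,0]],[2,[0,0,-3],[0,0,0]],[2,[0,0,-3],[0,0,0]]])

```text
clock: 18.0
ee_pos: [524.6, 204.1, 236.2]
tcp_rot: [[0.989, -0.148, 0.0], [-0.148, -0.989, 0.0], [0.0, -0.0, -1.0]]
wrist_force: [0.3, 0.6, -5.1]
grip_width: 25.6
grasp_force: 55.0
```

Run:
```python
from h import *
bpose()
d=grab('scene');cv2.imwrite('pics/s6.png',cv2.resize(d['pixels'][70:250,270:510],None,fx=3,fy=3))
```

```text
t 18.0 p [524.6 204.1 236.2] f [ 0.3  0.6 -5.1] m [ 0.11 -0.09  0.  ] w 25.6 g 55.0
[[0.9891, -0.1475, 0.0004], [-0.1475, -0.9891, 0.0003], [0.0003, -0.0003, -1.0]]
board xy [138.2  -1.5] yaw err(deg, + => turn tool z +) -0.13
```

View pics/s6.png

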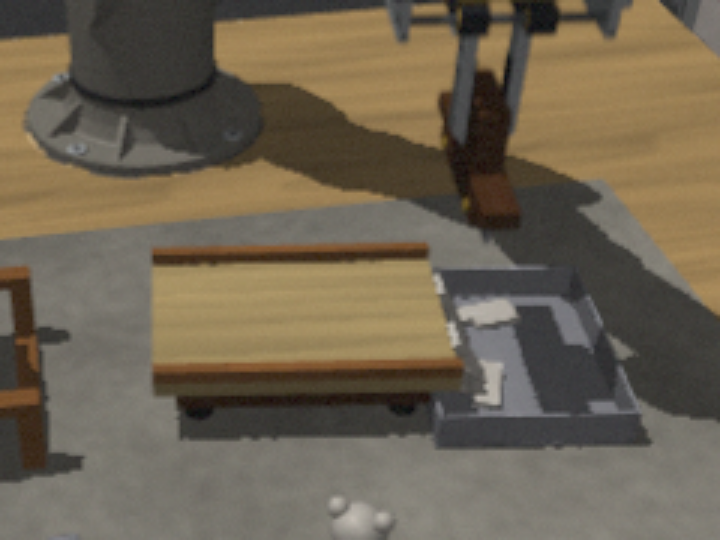

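The board's top is clean, with two chips visible in the tray and two partly hidden near the edge at (440,283) and (453,333). I'll measure the heights from above.

Run:
```python
from h import *
d=grab('top');P=cloud(d);im=d['pixels'];hsv=cv2.cvtColor(im,cv2.COLOR_BGR2HSV)
q=P[...,:2]-C;X=q@bx;Y=q@by
m=(X>60)&(X<290)&(abs(Y)<120)&(hsv[...,1]<60)&(hsv[...,2]>170)&(P[...,2]<75)
n,l,s,c=cv2.connectedComponentsWithStats(m.astype(np.uint8))
for i in range(1,n):
    k=l==i
    if s[i,4]>15: print(s[i,4],c[i].round(),'X',np.percentile(X[k],[2,50,98]).round(),'Y',np.percentile(Y[k],[2,50,98]).round(),'Z',np.percentile(P[...,2][k],[5,50,95]).round())
cv2.imwrite('pics/t7.png',cv2.resize(im[160:300,130:350],None,fx=3.4,fy=3.4,interpolation=cv2.INTER_CUBIC))
```

```text
30 [213. 252.] X [129. 132. 138.] Y [29. 41. 52.] Z [60. 65. 67.]
67 [204. 260.] X [154. 164. 174.] Y [54. 64. 75.] Z [ 6. 11. 15.]
```

View pics/t7.png

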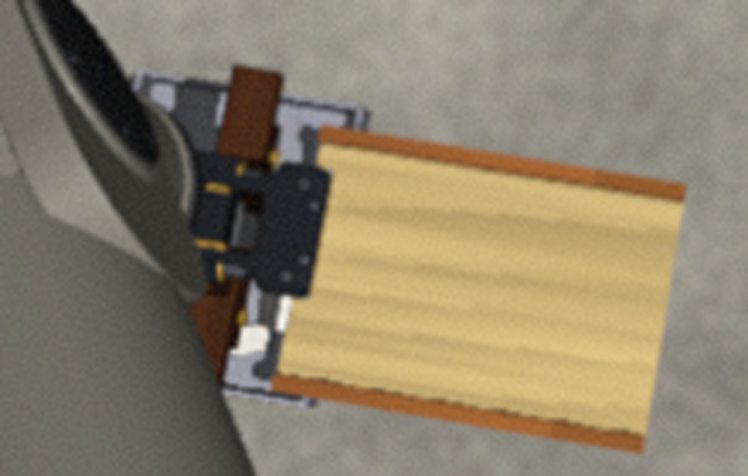

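Two chips stand upright in the tray, leaning on the board's front edge with their tops at z≈65. I'll make a second light wipe with the blade to topple them flat.

Call:
step_arm(series=[[2,[0.1,1.9,0],[0,0,0]],[2,[0,1.9,0],[0,0,0]],[2,[0,0,2.5],[0,0,0]],[2,[0,0,3],[0,0,0]],[2,[0,0,3],[0,0,0]],[2,[0,0,2],[0,0,0]],[2,[0,0,1],[0,0,0]],[2,[0,0,0],[0,0,0]]])

```text
clock: 18.9
ee_pos: [519.3, 166.1, 118.0]
tcp_rot: [[0.989, -0.147, -0.002], [-0.147, -0.989, -0.001], [-0.002, 0.001, -1.0]]
wrist_force: [-0.4, 0.3, -4.9]
grip_width: 25.6
grasp_force: 55.0
```

Call:
step_arm(series=[[2,[0,0,0],[0,0,0]],[2,[0,0,0.1],[0,0,0]],[2,[0,0,0.1],[0,0,0]],[2,[0,0,0.05],[0,0,0]],[2,[0,0,0.05],[0,0,0]],[2,[0,0,0],[0,0,0]],[2,[0,0,0],[0,0,0]],[2,[0,0,0],[0,0,0]]])

```text
clock: 19.7
ee_pos: [520.2, 166.5, 116.2]
tcp_rot: [[0.989, -0.147, 0.0], [-0.147, -0.989, 0.0], [-0.0, -0.0, -1.0]]
wrist_force: [-0.0, 1.1, -5.1]
grip_width: 25.5
grasp_force: 55.0
```

Call:
step_arm(series=[[2,[0,0,0.05],[0,0,0]],[2,[0,0,0.05],[0,0,0]],[2,[0,0,0.05],[0,0,0]],[2,[0,-0.4,0],[0,0,0]],[2,[0,-0.6,0],[0,0,0]],[2,[0,-0.6,0],[0,0,0]],[2,[0,-0.6,0],[0,0,0]],[2,[0,-0.6,0],[0,0,0]]])

```text
clock: 20.5
ee_pos: [524.4, 194.8, 114.8]
tcp_rot: [[0.989, -0.147, 0.0], [-0.147, -0.989, -0.0], [0.0, 0.0, -1.0]]
wrist_force: [-0.5, -5.1, 4.4]
grip_width: 25.7
grasp_force: 55.0
```

Call:
step_arm(series=[[2,[0,-0.6,0],[0,0,0]],[2,[0,-0.7,0],[0,0,0]],[2,[0,-0.8,0],[0,0,0]],[2,[0,-0.8,0],[0,0,0]],[2,[0,-0.8,0],[0,0,0]],[2,[0,-0.8,0],[0,0,0]],[2,[0,-0.6,0],[0,0,0]],[2,[0,0,0],[0,0,0]]])

```text
clock: 21.3
ee_pos: [531.8, 245.7, 114.7]
tcp_rot: [[0.989, -0.146, -0.0], [-0.146, -0.989, 0.0], [-0.0, -0.0, -1.0]]
wrist_force: [-0.5, -0.3, -4.9]
grip_width: 25.8
grasp_force: 55.0
```

Call:
step_arm(series=[[2,[0,0,-1],[0,0,0]],[2,[0,0,-2],[0,0,0]],[2,[0,0,-3],[0,0,0]],[2,[0,0,-3],[0,0,0]],[2,[0,0,-3],[0,0,0]],[2,[0.3,4,-1.2],[0,0,0]],[2,[0.3,4,0],[0,0,0]],[2,[0.3,4,0],[0,0,0]]])

```text
clock: 22.1
ee_pos: [522.8, 122.9, 248.0]
tcp_rot: [[0.989, -0.147, 0.001], [-0.147, -0.989, 0.0], [0.001, -0.001, -1.0]]
wrist_force: [0.5, -0.4, -5.1]
grip_width: 25.7
grasp_force: 55.0
```

Run:
```python
from h import *
bpose()
d=grab('top');P=cloud(d);im=d['pixels'];hsv=cv2.cvtColor(im,cv2.COLOR_BGR2HSV)
q=P[...,:2]-C;X=q@bx;Y=q@by
m=(X>60)&(X<290)&(abs(Y)<120)&(hsv[...,1]<60)&(hsv[...,2]>170)&(P[...,2]<75)
n,l,s,c=cv2.connectedComponentsWithStats(m.astype(np.uint8))
for i in range(1,n):
    k=l==i
    if s[i,4]>15: print(s[i,4],c[i].round(),'X',np.percentile(X[k],[2,50,98]).round(),'Y',np.percentile(Y[k],[2,50,98]).round(),'Z',np.percentile(P[...,2][k],[5,50,95]).round())
e=grab('scene')['pixels']
a=cv2.resize(im[160:300,130:350],(396,252),interpolation=cv2.INTER_CUBIC);b=cv2.resize(e[130:230,370:500],(396,305))
cv2.imwrite('pics/t8.png',np.vstack([a,b]))
```

```text
t 22.1 p [522.8 122.9 248. ] f [ 0.5 -0.4 -5.1] m [-0.05 -0.04  0.04] w 25.7 g 55.0
[[0.9891, -0.1475, 0.0015], [-0.1475, -0.9891, 0.0003], [0.0014, -0.0005, -1.0]]
board xy [ 57.7 -11.5] yaw err(deg, + => turn tool z +) -0.13
```

View pics/t8.png

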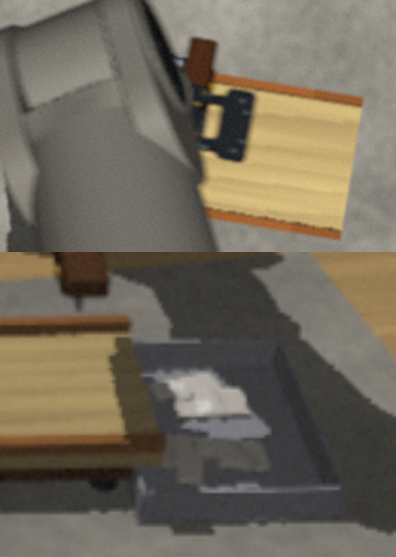

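The chips now lie flat in the tray, at lower-image (200,395). Now I return the scraper to its rack spot. I've used up the picture-viewing allowance (11 viewed, one over the limit), so I'll verify by numbers only.

Call:
step_arm(series=[[2,[0,0,0],[0,0,-3.05]],[2,[0,0,0],[0,0,-3.05]],[2,[-0.05,3.5,0],[0,0,0]],[2,[-0.05,3.5,0],[0,0,0]],[2,[-0.05,3.5,0],[0,0,0]],[2,[-0.05,3.5,0],[0,0,0]],[2,[-0.05,3.5,0],[0,0,0]],[2,[-0.05,3.5,0],[0,0,0]]])

```text
clock: 23.0
ee_pos: [510.8, -86.8, 247.6]
tcp_rot: [[0.999, -0.042, 0.001], [-0.042, -0.999, 0.0], [0.001, -0.0, -1.0]]
wrist_force: [-0.1, -0.3, -4.6]
grip_width: 25.6
grasp_force: 55.0
```

Call:
step_arm(series=[[2,[-0.05,3.5,0],[0,0,0]],[2,[-0.05,3.5,0],[0,0,0]],[2,[-0.05,3.5,0],[0,0,0]],[2,[-0.05,3.5,0],[0,0,0]],[2,[-0.05,3.5,0],[0,0,0]],[2,[-0.05,3.5,0],[0,0,0]],[2,[-0.05,3.5,0],[0,0,0]],[2,[-0.05,2.4,0],[0,0,0]]])

```text
clock: 23.8
ee_pos: [495.0, -356.5, 247.4]
tcp_rot: [[0.999, -0.044, 0.0], [-0.044, -0.999, -0.001], [0.0, 0.001, -1.0]]
wrist_force: [0.6, 0.4, -4.9]
grip_width: 25.8
grasp_force: 55.0
```

Call:
step_arm(series=[[2,[0,0,0],[0,0,0]],[2,[0,0,0],[0,0,0]],[2,[0,0,0],[0,0,0]],[2,[0,0,0],[0,0,0]],[2,[0,0,0],[0,0,0]],[2,[0,0,0],[0,0,0]],[2,[0,0,0],[0,0,0]],[2,[0,0,0],[0,0,0]]])

```text
clock: 24.6
ee_pos: [496.2, -353.6, 246.7]
tcp_rot: [[0.999, -0.041, 0.0], [-0.041, -0.999, 0.0], [0.0, -0.0, -1.0]]
wrist_force: [-0.4, 0.9, -3.8]
grip_width: 25.8
grasp_force: 55.0
```

Run:
```python
from h import *
o=pose();R=o['tcp_rot'];print(np.degrees(np.arctan2(R[1][1],R[0][1])))
g=np.array([496.0,-355.6,96.4]);print('tool delta mm',np.round(R.T@(g-o['ee_pos']),1))
d=grab('top');P=cloud(d);im=d['pixels'];hsv=cv2.cvtColor(im,cv2.COLOR_BGR2HSV)
q=P[...,:2]-C;X=q@bx;Y=q@by
m=(X>-135)&(X<330)&(abs(Y)<140)&(hsv[...,1]<40)&(hsv[...,2]>175)&(P[...,2]<75)
n,l,s,c=cv2.connectedComponentsWithStats(m.astype(np.uint8))
for i in range(1,n):
    k=l==i
    if s[i,4]>15: print(s[i,4],c[i].round(),'X',np.percentile(X[k],[2,50,98]).round(),'Y',np.percentile(Y[k],[2,50,98]).round(),'Z',np.percentile(P[...,2][k],[5,50,95]).round())
Z=P[...,2]
m=(abs(P[...,0]-495)<120)&(abs(P[...,1]+236)<40)&(Z>82)&(Z<94)
p=P[m][:,:2].astype(np.float32);print('float',cv2.minAreaRect(p),p.mean(0))
d=grab('wrist');P=cloud(d);Z=P[...,2];p0=o['ee_pos']
for a,b in((165,190),(190,202),(145,160)):
    m=(abs(P[...,0]-p0[0])<125)&(abs(P[...,1]-p0[1])<25)&(Z>a)&(Z<b)
    p=P[m][:,:2].astype(np.float32)
    if len(p)>5: print(a,b,len(p),cv2.minAreaRect(p),Z[m].mean())
```

```text
t 24.6 p [ 496.2 -353.6  246.7] f [-0.4  0.9 -3.8] m [ 0.02 -0.02 -0.04] w 25.8 g 55.0
[[0.9991, -0.0414, 0.0], [-0.0414, -0.9991, 0.0], [0.0, -0.0, -1.0]]
-92.37004699922747
tool delta mm [-1.000e-01  2.000e+00  1.503e+02]
2076 [197. 228.] X [156. 194. 251.] Y [-107.  -15.   89.] Z [ 1.  9. 18.]
24 [224. 194.] X [131. 145. 159.] Y [-110. -107. -104.] Z [1. 4. 6.]
21 [176. 200.] X [259. 264. 270.] Y [-85. -68. -60.] Z [1. 5. 9.]
27 [174. 211.] X [256. 265. 271.] Y [-54. -43. -31.] Z [1. 4. 8.]
19 [172. 221.] X [257. 262. 273.] Y [-27. -17.  -9.] Z [1. 5. 7.]
391 [150. 268.] X [257. 300. 329.] Y [ 57. 111. 138.] Z [-3.  1.  5.]
41 [181. 277.] X [205. 213. 226.] Y [102. 114. 125.] Z [-3.  1.  5.]
float ((500.0188293457031, -235.0417938232422), (31.099834442138672, 198.1034698486328), 88.8511962890625) [ 496.61697 -233.64421]
```

Call:
step_arm(series=[[2,[0,0.2,1.5],[0,0,0]],[2,[0,0,2.5],[0,0,0]],[2,[0,0,2.5],[0,0,0]],[2,[0,0,2.5],[0,0,0]],[2,[0,0,2.5],[0,0,0]],[2,[0,0,1.5],[0,0,0]],[2,[0,0,1],[0,0,0]],[2,[0,0,0.5],[0,0,0]]])

```text
clock: 25.5
ee_pos: [495.9, -355.7, 100.8]
tcp_rot: [[0.999, -0.042, -0.001], [-0.042, -0.999, 0.0], [-0.001, -0.0, -1.0]]
wrist_force: [-0.1, 0.7, -4.4]
grip_width: 26.0
grasp_force: 55.0
```

Call:
step_arm(series=[[2,[0,0,0],[0,0,0]],[2,[0,0,0],[0,0,0]],[2,[0,0,0.1],[0,0,0]],[2,[0,0,0.1],[0,0,0]],[2,[0,0,0.05],[0,0,0]],[2,[0,0,0.05],[0,0,0]],[2,[0,0,0],[0,0,0]],[2,[0,0,0],[0,0,0]]])

```text
clock: 26.3
ee_pos: [496.1, -355.7, 98.7]
tcp_rot: [[0.999, -0.042, 0.0], [-0.042, -0.999, 0.0], [0.0, -0.0, -1.0]]
wrist_force: [0.1, -0.3, -5.6]
grip_width: 25.6
grasp_force: 55.0
```

Call:
step_arm(series=[[2,[0,0,0.05],[0,0,0]],[2,[0,0,0.05],[0,0,0]],[2,[0,0,0.05],[0,0,0]],[2,[0,0,0.05],[0,0,0]],[2,[0,0,0.02],[0,0,0]],[2,[0,0,0],[0,0,0]],[2,[0,0,0],[0,0,0]],[2,[0,0,0],[0,0,0]]])

```text
clock: 27.1
ee_pos: [496.1, -355.7, 96.5]
tcp_rot: [[0.999, -0.042, 0.0], [-0.042, -0.999, 0.0], [0.0, -0.0, -1.0]]
wrist_force: [-0.5, -0.3, -5.4]
grip_width: 25.5
grasp_force: 55.0
```

Call:
step_arm(series=[[2,[0,0,0.02],[0,0,0]],[2,[0,0,0.02],[0,0,0]],[2,[0,0,0.02],[0,0,0]],[2,[0,0,0],[0,0,0]],[2,[0,0,0],[0,0,0]],[2,[0,0,0],[0,0,0]],[2,[0,0,0],[0,0,0]],[2,[0,0,0],[0,0,0]]])

```text
clock: 27.9
ee_pos: [496.1, -355.7, 96.4]
tcp_rot: [[0.999, -0.042, 0.0], [-0.042, -0.999, 0.0], [0.0, -0.0, -1.0]]
wrist_force: [-3.5, 1.5, 6.3]
grip_width: 26.0
grasp_force: 55.0
```

Run:
```python
from h import *
pose()
```

```text
t 27.9 p [ 496.1 -355.7   96.4] f [-3.5  1.5  6.3] m [0.83 0.88 0.03] w 26.0 g 55.0
[[0.9991, -0.0416, 0.0003], [-0.0416, -0.9991, 0.0], [0.0003, -0.0, -1.0]]
```

The ears are seated. I release and rise.

Call:
step_arm(series=[[2,[0,0,-0.04],[0,0,0]],[2,[0,0,0],[0,0,0]],[3.5,[0,0,0],[0,0,0]],[4.5,[0,0,0],[0,0,0]],[6,[0,0,0],[0,0,0]],[9.4,[0,0,0],[0,0,0]],[9.4,[0,0,0],[0,0,0]],[9.4,[0,0,0],[0,0,0]]])

```text
clock: 28.7
ee_pos: [496.1, -355.7, 96.3]
tcp_rot: [[0.999, -0.042, 0.0], [-0.042, -0.999, 0.0], [0.0, -0.0, -1.0]]
wrist_force: [1.0, -0.0, -0.6]
grip_width: 70.2
grasp_force: 0.0
```

Call:
step_arm(series=[[9.4,[0,0,0],[0,0,0]],[9.4,[0,0,0],[0,0,0]],[9.4,[0,0,-0.5],[0,0,0]],[9.4,[0,0,-1.5],[0,0,0]],[9.4,[0,0,-2.5],[0,0,0]],[9.4,[0,0,-2.5],[0,0,0]],[9.4,[0,0,-2.5],[0,0,0]],[9.4,[0,0,-2.5],[0,0,0]]])

```text
clock: 29.5
ee_pos: [496.1, -355.8, 218.8]
tcp_rot: [[0.999, -0.042, 0.001], [-0.042, -0.999, -0.0], [0.001, 0.0, -1.0]]
wrist_force: [-0.1, 0.6, -0.4]
grip_width: 94.3
grasp_force: 0.0
```

Run:
```python
from h import *
import pickle
o=pose()
op=lambda m:cv2.morphologyEx(m.astype(np.uint8),cv2.MORPH_OPEN,np.ones((3,3)))>0
d=grab('wrist');P=cloud(d);Z=P[...,2]
def rep(n,m):
    p=P[m][:,:2].astype(np.float32);r=cv2.minAreaRect(p);print(n,len(p),np.round(r[0],1),np.round(r[1],1),np.round(r[2],2),'z',np.round(np.median(Z[m]),1))
near=(abs(P[...,0]-494)<130)&(abs(P[...,1]+356)<45)&(d['z_map']>0)
rep('hand',op(near&(Z>130)&(Z<148)));rep('bar',op(near&(Z>82)&(Z<95)))
k=op(near&(Z>82)&(Z<95));
for s in(-1,1):
    e=k&(s*(P[...,0]-495)>60); print('ear z',s,Z[e].mean() if e.any() else None)
a=pickle.load(open('scene0.pkl','rb'));b=grab('scene')
df=np.abs(a['pixels'].astype(int)-b['pixels']).max(2)
for n,(x0,x1,y0,y1) in dict(rack=(175,290,150,235),hammer=(175,305,245,290),figure=(370,410,230,285)).items(): print(n,'changed px',(df[y0:y1,x0:x1]>60).sum())
T=grab('top');P=cloud(T);hsv=cv2.cvtColor(T['pixels'],cv2.COLOR_BGR2HSV);print('chip-white threshold')
q=P[...,:2]-C;X=q@bx;Y=q@by
# stone is near-neutral/warm, steel bluish
im=T['pixels'].astype(int)
m=(X>-135)&(X<330)&(abs(Y)<140)&(im[...,2]>195)&(im[...,2]-im[...,0]>-8)&(im[...,0]>170)
n,l,s,c=cv2.connectedComponentsWithStats(m.astype(np.uint8))
for i in range(1,n):
    k=l==i
    if s[i,4]>20: print(s[i,4],c[i].round(),'X',np.percentile(X[k],[2,50,98]).round(),'Y',np.percentile(Y[k],[2,50,98]).round(),'Z',np.percentile(P[...,2][k],[5,50,95]).round())
```

```text
t 29.5 p [ 496.1 -355.8  218.8] f [-0.1  0.6 -0.4] m [ 0.04 -0.03 -0.01] w 94.3 g 0.0
[[0.9991, -0.0415, 0.001], [-0.0415, -0.9991, -0.0005], [0.001, 0.0004, -1.0]]
hand 2005 [ 496.9 -356.2] [25.7 78.8] 87.87 z 139.3
bar 2207 [ 496.4 -356.1] [ 30.1 197.9] 87.43 z 88.5
ear z -1 88.34290004814376
ear z 1 88.5777458115395
rack changed px 906
hammer changed px 0
figure changed px 0
chip-white threshold
514 [202. 218.] X [154. 182. 232.] Y [-67. -36. -11.] Z [ 7. 13. 20.]
544 [192. 252.] X [156. 196. 231.] Y [21. 51. 80.] Z [ 8. 12. 19.]
```

```bash
python3 -c "
from rig import *
print(finish_job())"
```

```text
the job is handed in; nothing more can be done
None
```

I handed the job in at about 30 s: the cameras show the board clear and the offcuts in the tray as two overlapping pairs, and the scraper level on its rails and released, with the figure, hammer and float where they were; board force read 12.5 N or less, two chips left leaning on the edge needed a second wipe, and I viewed 11 pictures, one over the limit.

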